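# Swing down the supply cabinet's flap with the hook pole

### The arm

A 6-joint arm with a two-finger parallel gripper is mounted at the origin on a cart in front of the work surface, level with it; the furniture and walls round the work are solid. World frame = base frame: x ahead of the robot, y to its left, z up, the work surface at z = 0. Lengths are in m, angles in degrees, forces in N, time in s.
With the tool pointing down it reaches from about 0.4 to 0.825 m from the base axis. Payload 7 kg.
Tool frame: the origin (TCP) lies on the centre line of the jaws, within the pads' length; the fingertips stand 8 mm ahead of it and the grasp point (between the pads) lies 11 mm behind it; z points along the fingers, y is the line along which they close (so a half turn about z gives the same grasp; the last joint's range is limited). The gripper opens to 88 mm and grips with 3 to 60 N. Pads are 19 mm wide; open, the fingers measure 130 mm over their backs; the gripper's body (78 mm by 193 mm) begins 47 mm behind the grasp point.
Start: joints at [-53.451, 20.546, 0.682, 0, -70.136, -16.507], TCP at [0.231, -0.634, 0.235] pointing down, gripper open.
Joint ranges: [-176.03, 176.03], [-82.01, 121.73], [-58.28, 71.71], [-173.87, 95.51], [-174.79, -0.11], [-173.66, 173.66]. Speed limits (degrees/s): [136.94, 136.94, 172.46, 180, 180, 180].

### API

Orientations are given as [roll, pitch, yaw] about the fixed x, y, z axes, in that order (R = Rz(yaw) Ry(pitch) Rx(roll)).
In Python, from plant import ctrl, vision gives the robot as it stands. The module is installed in compiled form; this text tells all that it offers.
- The arm moves only by the tool move_arm, never from a script. Its argument "moves" is one flat list of numbers, 7 for each row, row after row: the finger opening in cm, from 0 to 8.76, then the shift along the tool's x, y, z in cm, then the turn, a rotation vector about the tool's x, y, z in rad. A call has 1 to 8 rows; each row shifts and turns the commanded pose from where the row before left it, along the tool's axes as they then stand; what a row does not reach is not made up. A row lasts 1/10 s, in which the tool goes at most 50 mm and 8.59 degrees, less where a joint would pass 70% of its speed; a pose out of reach is approached as far as the arm can. A call with a gripper value outside its range is refused whole. The fingers move at their own pace and stop on an object; the grip force is fixed at half the most. Time passes only in rows, so rows that do not move let the fingers close. It gives the time, the measured TCP pose, the force, the opening and the grip force at its end, in the units of the state.
- ctrl.get_obs(): the state, without advancing time (a new reading comes with each control period).
- vision.snapshot(name): name is "scene" or "top" or "wrist"; returns (picture, depth): 384x512x3 uint8, red, green, blue; 384x512 float32, m along the optical axis (not along the pixel's ray), 0 where there is no reading.
- vision.camera_model(name): a dict with "vertical_fov" (degrees; the focal length in pixels is half the picture's height over the tangent of half this angle, whatever the lens; pixels are square), "cx", "cy" (the principal point, pixels), "cam_to_world" (4x4, takes a point from camera to world coordinates). Camera axes: x right, y down, z forward; pixel columns grow to the right and rows downward; lengths in m; the calibration is good to about 2 mm. A picture is of the moment at which its call begins: read the wrist's pose just before it. camera_model takes no time and is no camera call; for the wrist camera it gives the pose at the moment of the call.
- ctrl.close_job(): hands the job in; it is judged then, once.
The state is a dict: "clock": time; "joint_pos": joint angles; "qvel": joint speeds; "tau": joint torques, N m; "tool_pos": TCP position; "orientation": TCP orientation; "force": force on the tool from outside, world axes, zero at the start; "moment": the same for the moment, N m; "opening": finger opening in m; "gripper_force": force on a finger pad.
Only numpy, scipy, OpenCV 4.12 (cv2) and the standard library are available. Lean on these libraries where they do the work, as an engineer would, in place of code of your own. Each camera call takes 0.05 s, during which the arm holds its last target. There are 200 camera calls.

### The job

Open the blue flap of the grey supply cabinet with the hook pole: pick the pole up by its black grip, put its hook through the steel ring eye on the flap, draw the flap off its catch and let it down on the hook, gently and without letting it drop, until it lies fully open. Then unhook the pole and lay it down flat on the bench. Touch the cabinet and flap with the pole only, keep the force on them light (under 15 N), and leave the other tools where they are.

Things in the scene. Friction and masses are not known exactly. Their poses are not given: they have to be found in the camera images.
- cabinet: Grey steel bench-top cabinet, 130 (x) x 280 (y) x 335 mm (z), fixed on the bench, open bay below, blue flap above. Origin: centre of its underside; x points from its front (front face at x = -65 mm) to its back, y to the robot's left, z up; its yaw is within 0.12 rad. A level lies on top at the back, up to 381 mm high. The flap's shut face is flush with the front.
- flap (a joint): Blue flap, 254 wide, 145 high, 12 mm thick, about 0.5 kg, hinged at its lower edge. 0 = shut, upright; grows as its top swings out to the robot and down, to a stop at 1.5 rad (nearly level). A spring catch holds it shut: 4 to 9 N at the eye over the first 10 mm free it. The hinge is stiff: the flap stays where it is left at small angles, but beyond 0.3 to 0.6 rad falls unless held on the hook.
- eye (a point): Centre of the steel ring eye on the flap's front: hole 16 mm, wire 5 mm, 16 mm in front of the flap's flat face. The hole's axis runs along the cabinet's y: the hook enters sideways and turns in it as the flap swings. The face beside the ring is bare and flat for 100 mm each way, but for the ring's 30 mm square foot plate, 2 mm thick. Axes as the cabinet's when shut; they turn with the flap.
- flap_hinge (a point): Middle of the flap's hinge line (along the cabinet's y), 59 mm in front of the cabinet's origin, 165 mm above the bench. With the flap shut the eye's centre is 22 mm in front of it and 127 mm above it; the eye swings round this line.
- pole: Telescopic hook pole, 0.185 kg, lying on the bench. Origin: on the underside of its black rubber grip, which is 125 long (x from -65 to 60 mm), 22 wide (y), 26 mm high (z). x points along the pole to the hook, z up. The pole's axis is 13 mm above the origin; the centre of mass about 20 mm ahead of it. Ahead of the grip: red collar 17 mm thick, 12 mm tube.
- tape_blue: Roll of blue masking tape, 105 mm across, 24 mm high, lying flat; origin at the centre of its underside. A bystander.
- driver_red: Red screwdriver, 176 mm long, 30 mm thick handle, lying on the bench; origin under its middle, y along it. A bystander.
- pliers: Pliers with blue handles, 52 x 177 x 13 mm, lying flat; origin under their middle, y along them. A bystander.
- spring_clamp: Orange and black spring clamp, 74 x 142 x 21 mm, lying flat; origin under its middle. A bystander.
- tube_end (a point): End of the pole's tube, on its axis, 94 mm ahead of the origin; axes as the pole's. An 8 mm rod sticks out, locked, drawn out by a hidden amount. At its end a 6 mm wire leg stands off to the pole's +y: foot 25 to 76 mm ahead of this point, ball tip (8 mm) 26 mm to the left and 3 mm further back. The foot's front, 3 mm past the foot, is foremost: touch the flap face with it to find the reach.

How it is judged:
By the outcome, as a careful person would: the job done as asked, in the order asked, and still so for the second after the job is handed in, with the robot touching nothing.
It also fails if it takes over 64 s, if anything falls off the work surface, if the arm or the gripper's body presses on something with over 40 N, if the wrist force passes 120 N, or if a joint passes its speed limit or range.

## Working session

There is one attempt and no reset: what is moved stays moved. The work goes in short steps, Python scripts to look and compute and a tool call to move; the robot and the scene stay as the last step left them, time stands still between calls to the robot, and variables do not carry over. Pictures are saved under pics/ and viewed, at most 10 in all, crops included, and the job is handed in when it is done.

Besides the shell and the picture viewer there is one more tool, called as a command line: name --argument value ..., lists and objects as JSON in quotes. move_arm: Moves the arm, as the interface text tells. Its arguments: {"type":"object","properties":{"moves":{"type":"array"}},"required":["moves"]}

```bash
mkdir -p pics
cat > h.py <<'E'
import numpy as np, cv2
from plant import ctrl, vision
from scipy.spatial.transform import Rotation as R
def snap(n):
    m=vision.camera_model(n); p,d=vision.snapshot(n); return p,d,m
def px(m,d,u,v,z=None):
    f=192/np.tan(np.radians(m["vertical_fov"]/2)); T=np.array(m["cam_to_world"])
    r=np.array([(u-m["cx"])/f,(v-m["cy"])/f,1.])
    if z is not None:
        w=T[:3,:3]@r; return T[:3,3]+w*(z-T[2,3])/w[2]
    return T[:3,:3]@(r*d)+T[:3,3]
def proj(m,P):
    f=192/np.tan(np.radians(m["vertical_fov"]/2)); T=np.array(m["cam_to_world"])
    c=T[:3,:3].T@(np.array(P)-T[:3,3]); return c[0]/c[2]*f+m["cx"],c[1]/c[2]*f+m["cy"]
E
python3 - <<'E'
from h import *
import pickle
print(ctrl.get_obs())
S={}
for n in("scene","top"):
    S[n]=snap(n); cv2.imwrite(f"pics/{n}0.png",cv2.resize(S[n][0][...,::-1],None,fx=1.5,fy=1.5,interpolation=cv2.INTER_CUBIC)); print(n,S[n][2])
pickle.dump(S,open("s0.pkl","wb"))
E
```

```text
{'clock': 0.0, 'joint_pos': array([-5.34515768e+01,  2.05914308e+01,  6.32828071e-01, -1.73741972e-02,
       -7.01357132e+01, -1.65056366e+01]), 'qvel': array([ 0.09662706, -0.04082051, -0.02798523, -0.06840927,  0.09120062,
       -0.01891065]), 'tau': array([ 8.84177389e-04, -5.82721925e+01,  2.93060660e+01,  6.99704200e+00,
        7.00753473e-03, -1.58020171e-04]), 'tool_pos': array([ 0.23111899, -0.63369194,  0.23362418]), 'orientation': array([ 1.79904930e+02, -1.11385772e-02, -1.59963121e+02]), 'force': array([-0.66670169, -0.78879025,  0.10285193]), 'moment': array([ 0.00705092,  0.01165974, -0.01106627]), 'gripper_force': 0.0, 'opening': 0.08789408572941854}
scene {'vertical_fov': 48.55995507165986, 'cx': 250.6720654324513, 'cy': 191.21510451669712, 'cam_to_world': array([[-0.44867368, -0.3408643 ,  0.82613768, -0.55616065],
       [-0.89337906,  0.19567139, -0.40445835,  0.32261165],
       [-0.0237861 , -0.91952392, -0.39231363,  0.7310894 ],
       [ 0.        ,  0.        ,  0.        ,  1.        ]])}
top {'vertical_fov': 50.63726586679789, 'cx': 256.19505807187, 'cy': 184.41448001782945, 'cam_to_world': array([[-0.01083118, -0.98747982,  0.15737312,  0.41821861],
       [-0.99987452,  0.01251487,  0.0097117 , -0.24084974],
       [-0.01155961, -0.15724819, -0.98749146,  1.36124732],
       [ 0.        ,  0.        ,  0.        ,  1.        ]])}
```

View pics/scene0.png

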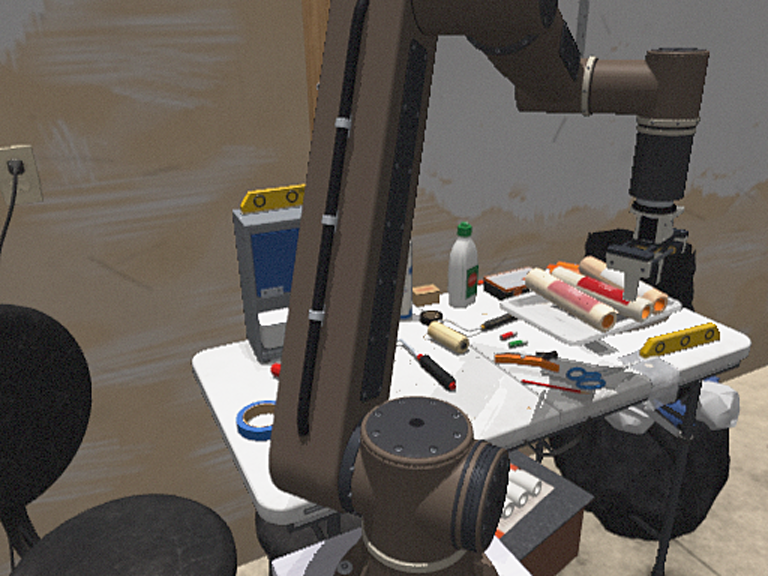

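View pics/top0.png

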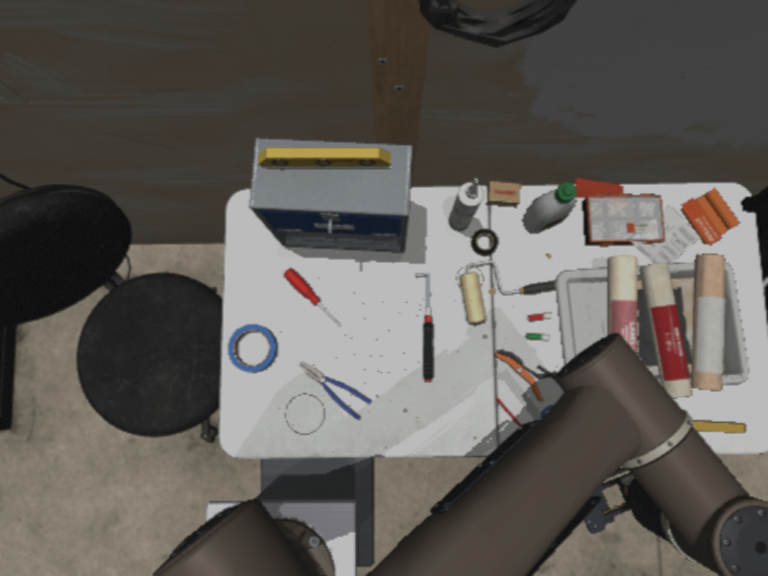

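The scene view is partly blocked by the arm. The top view (at 1.5x) shows the pole's grip at (428,322-380), the hook foot at about (429,275) pointing left, the cabinet top at (254-411,140-213) and the ring eye near (331,222).

Run:
```python
from h import *
import pickle
S=pickle.load(open("s0.pkl","rb")); p,d,m=S["top"]
a=cv2.resize(p[85:175,160:290,::-1],None,fx=4,fy=4,interpolation=cv2.INTER_CUBIC)
b=cv2.resize(p[175:262,265:305,::-1],None,fx=6,fy=6,interpolation=cv2.INTER_CUBIC)
H=max(a.shape[0],b.shape[0]); c=np.zeros((H,a.shape[1]+b.shape[1],3),np.uint8); c[:a.shape[0],:a.shape[1]]=a; c[:b.shape[0],a.shape[1]:]=b
cv2.imwrite("pics/crop1.png",c); print(c.shape)
for n,u,v,z in[("gripback",286,253,.013),("gripfront",286,215,.013),("foot",286,184,.013),("tip",279,183,.013)]: print(n,px(m,0,u,v,z), px(m,d[v,u],u,v))
# cabinet top plane & front edge points
for u,v in[(175,100),(265,102),(175,137),(268,139),(200,133),(250,135)]: print(u,v,px(m,d[v,u],u,v))
```

```text
(522, 760, 3)
gripback [ 0.40453051 -0.32268749  0.013     ] [ 0.4045822  -0.32237842  0.01809179]
gripfront [ 0.52896577 -0.3254718   0.013     ] [ 0.52765613 -0.3244711   0.02894367]
foot [ 0.63322518 -0.32780467  0.013     ] [ 0.63208598 -0.32734394  0.02014361]
tip [ 0.63692974 -0.30435429  0.013     ] [ 0.63681663 -0.30432145  0.01369729]
175 100 [ 0.7985341  -0.0249687   0.36863791]
265 102 [ 0.80300247 -0.25647348  0.33297583]
175 137 [ 0.70942725 -0.02020713  0.33711536]
268 139 [ 0.70239877 -0.26291305  0.33074835]
200 133 [ 0.72055256 -0.08479739  0.33282475]
250 135 [ 0.71208797 -0.21603998  0.33697647]
```

View pics/crop1.png

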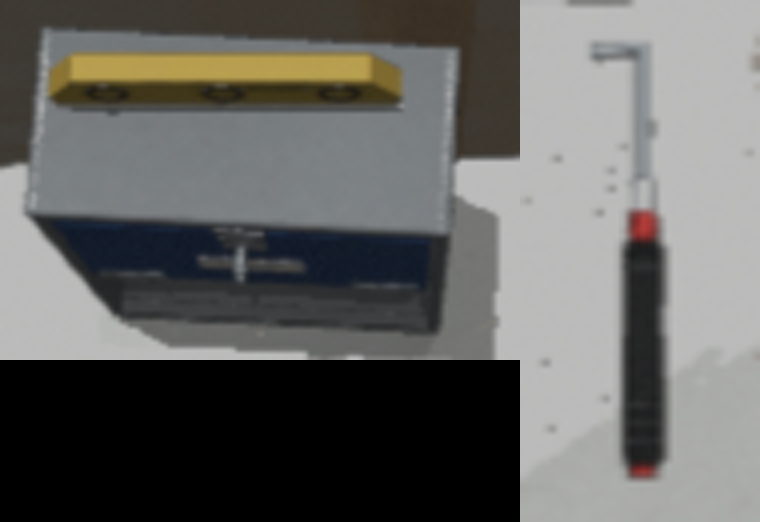

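The crop shows the cabinet's front top edge from (167,138) to (271,143.5) in full-image pixels, the ring at about (219.8,146-155), grip ends at v=252.5 and 215.5, u≈285.7, foot front at v=182, and leg tip at u=277.

Run:
```python
from h import *
import pickle
S=pickle.load(open("s0.pkl","rb")); p,d,m=S["top"]
for s,(u,v,z) in dict(FL=(167,138.3,.335),FR=(271.3,143.5,.335),BL=(170.5,92.3,.335),BR=(274.7,97,.335),ringtop=(219.8,150,.292),gb=(285.7,252.5,.02),gf=(285.7,215.5,.02),foot=(285.3,182.2,.013),tip=(277,183,.013)).items(): print(s,px(m,0,u,v,z).round(4))
o=ctrl.get_obs(); print(o['tool_pos'],o['orientation'])
# flap face points from depth
pts=[]
for v in range(139,156):
    for u in range(175,262):
        P=px(m,d[v,u],u,v)
        if .17<P[2]<.32: pts.append(P)
pts=np.array(pts); c=np.median(pts,0); print(len(pts),c)
A=np.c_[pts[:,1],np.ones(len(pts))]; k=np.linalg.lstsq(A,pts[:,0],rcond=None)[0]; 
for _ in range(3):
    r=abs(A@k-pts[:,0])<.01; k=np.linalg.lstsq(A[r],pts[r,0],rcond=None)[0]
print("x=k0*y+k1",k,r.sum())
# grip by dark pixels
g=[px(m,0,u,v,.022) for v in range(218,250) for u in range(278,294) if p[v,u].sum()<200]
g=np.array(g); print(g.mean(0),np.polyfit(g[:,0],g[:,1],1))
```

```text
FL [0.7068 0.0011 0.335 ]
FR [ 0.689  -0.2712  0.335 ]
BL [ 0.8331 -0.0052  0.335 ]
BR [ 0.8157 -0.2823  0.335 ]
ringtop [ 0.6842 -0.1328  0.292 ]
gb [ 0.4062 -0.3213  0.02  ]
gf [ 0.5267 -0.324   0.02  ]
foot [ 0.6394 -0.3256  0.013 ]
tip [ 0.637  -0.2976  0.013 ]
[ 0.23116506 -0.63374112  0.23372318] [ 1.79916401e+02 -7.31602059e-03 -1.59965260e+02]
1092 [ 0.69886675 -0.12246853  0.25497886]
x=k0*y+k1 [0.06503323 0.70725351] 1072
[ 0.46572973 -0.32086453  0.022     ] [-0.00151585 -0.32015855]
```

```bash
cat >> h.py <<'E'
def plan(wps,o=None,start=None):
    """wps: list of (pos, R, nrows, grip cm); prints rows"""
    if start is None:
        o=ctrl.get_obs(); P=np.array(o['tool_pos']); Q=R.from_euler('xyz',o['orientation'],degrees=True)
    else: P,Q=start
    for pos,Rt,n,g in wps:
        P0,Q0=P.copy(),Q; dv=(Q0.inv()*Rt).as_rotvec(); rows=[]
        for i in range(1,n+1):
            Pt=P0+(np.array(pos)-P0)*i/n; Qt=Q0*R.from_rotvec(dv*i/n)
            s=np.round(Q.inv().apply(Pt-P)*100,2); w=np.round((Q.inv()*Qt).as_rotvec(),3)
            P=P+Q.apply(s/100); Q=Q*R.from_rotvec(w)
            rows+=[g,*s.tolist(),*w.tolist()]
        print(str([0.0 if x==0 else x for x in rows]).replace("0.0,","0,").replace(" ",""))
    return P,Q
def down(yaw,pitch=0): return R.from_euler('z',yaw,degrees=True)*R.from_euler('y',pitch,degrees=True)*R.from_euler('xz',[180,180],degrees=True)
E
python3 - <<'E'
from h import *
print(down(-.6).as_matrix().round(2))
a=[.231,-.634,.234];b=np.array([.507,-.3225,.10]);m=(np.array(a)+b)/2;
Q0=R.from_euler('xyz',ctrl.get_obs()['orientation'],degrees=True)
from scipy.spatial.transform import Slerp
Qm=Slerp([0,1],R.concatenate([Q0,down(-.6)]))(.5)
plan([(m,Qm,7,8.7),(b,down(-.6),7,8.7),([.507,-.3225,.012],down(-.6),5,8.7)])
E
```

```text
[[-1.    0.01  0.  ]
 [ 0.01  1.    0.  ]
 [ 0.    0.   -1.  ]]
[8.7,-2.61,1.41,0.95,0,0,0.026,8.7,-2.57,1.48,0.96,0,0,0.025,8.7,-2.54,1.54,0.95,0,0,0.026,8.7,-2.49,1.61,0.96,0,0,0.026,8.7,-2.46,1.67,0.95,0,0,0.026,8.7,-2.4,1.74,0.96,0.001,0,0.025,8.7,-2.37,1.79,0.95,0,0,0.026]
[8.7,-2.32,1.86,0.96,0,0,0.026,8.7,-2.27,1.92,0.95,0,0,0.025,8.7,-2.22,1.98,0.96,0,0,0.026,8.7,-2.17,2.03,0.96,0,0,0.026,8.7,-2.11,2.09,0.96,0,0,0.026,8.7,-2.07,2.14,0.95,0,0,0.025,8.7,-2.0,2.19,0.96,0,0,0.026]
[8.7,0,0,1.76,0,0,0,8.7,0,0,1.76,0,0,0,8.7,0,0,1.76,0,0,0,8.7,0,0,1.76,0,0,0,8.7,0,0,1.76,0,0,0.0]
```

move_arm --moves '[8.7,-2.6,1.4,0.95,0,0,0.026,8.7,-2.6,1.5,0.95,0,0,0.026,8.7,-2.55,1.55,0.95,0,0,0.026,8.7,-2.5,1.6,0.95,0,0,0.026,8.7,-2.45,1.65,0.95,0,0,0.026,8.7,-2.4,1.75,0.95,0,0,0.026,8.7,-2.35,1.8,0.95,0,0,0.026]'

```text
clock: 0.8
tool_pos: [0.3699, -0.4775, 0.1674]
orientation: [180.0, -0.0, -170.5]
force: [1.7, -0.6, -0.1]
opening: 0.0873
gripper_force: 0.0
```

move_arm --moves '[8.7,-2.3,1.85,0.95,0,0,0.026,8.7,-2.25,1.9,0.95,0,0,0.026,8.7,-2.2,2.0,0.95,0,0,0.026,8.7,-2.15,2.05,0.95,0,0,0.026,8.7,-2.1,2.1,0.95,0,0,0.026,8.7,-2.05,2.15,0.95,0,0,0.025,8.7,-2.0,2.2,0.95,0,0,0.025,8.7,0,0,0,0,0,0]'

```text
clock: 1.6
tool_pos: [0.5079, -0.3205, 0.0999]
orientation: [179.9, -0.1, 179.4]
force: [-0.1, -0.0, 0.5]
opening: 0.087
gripper_force: 0.0
```

Run:
```python
from h import *
o=ctrl.get_obs(); print(o['tool_pos'],o['orientation'],o['joint_pos'])
p,d,m=snap("wrist"); cv2.imwrite("pics/w1.png",cv2.resize(p[...,::-1],None,fx=1.25,fy=1.25))
import pickle; pickle.dump((p,d,m),open("w1.pkl","wb"))
```

```text
[ 0.50789916 -0.32054938  0.09988602] [ 1.79949612e+02 -1.08779788e-01  1.79404989e+02] [-1.36494689e+01  2.04603857e+01 -1.86488643e+01 -3.15406729e-02
 -5.10081040e+01 -7.69257194e+01]
```

View pics/w1.png

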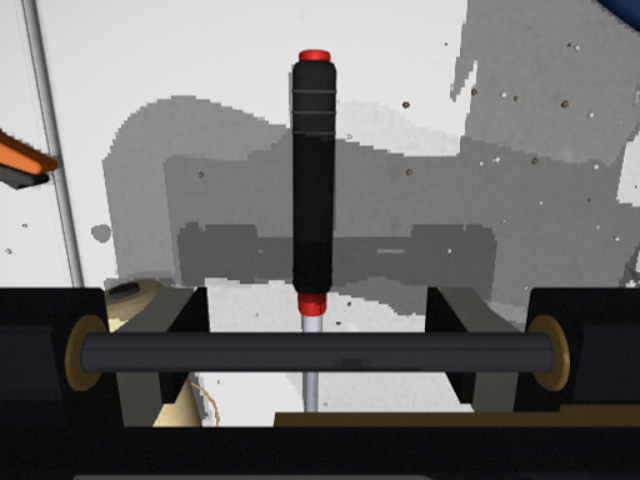

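The wrist view shows the grip from (314,62) to (312,292), with the fingers straddling the pole and a roller off to the left. I'll narrow the opening before descending.

Run:
```python
from h import *
import pickle
p,d,m=pickle.load(open("w1.pkl","rb"))
for u,v in[(314,62),(314,120),(312,250),(312,292)]: print(px(m,0,u/1.25,v/1.25,.022).round(4), px(m,d[int(v/1.25),int(u/1.25)],u/1.25,v/1.25).round(4))
```

```text
[ 0.4079 -0.3218  0.022 ] [ 0.4082 -0.3218  0.0246]
[ 0.4356 -0.3221  0.022 ] [ 0.4356 -0.3221  0.0273]
[ 0.5056 -0.3241  0.022 ] [ 0.5042 -0.324   0.0264]
[ 0.5309 -0.3244  0.022 ] [ 0.5287 -0.3243  0.0272]
```

move_arm --moves '[6,0,-0.3,2,0,0,0.01,6,0,0,2.4,0,0,0,6,0,0,2.2,0,0,0,6,0,0,1.5,0,0,0,6,0,0,0.7,0,0,0,1,0,0,0,0,0,0,1,0,0,0,0,0,0,1,0,0,0,0,0,0]'

```text
clock: 2.45
tool_pos: [0.5072, -0.3264, 0.0146]
orientation: [-180.0, 0.1, 178.7]
force: [-0.2, -0.3, 0.2]
opening: 0.0415
gripper_force: 0.0
```

move_arm --moves '[1,0,0,0,0,0,0,1,0,0,0,0,0,0,1,0,0,0,0,0,0,1,0,0,0,0,0,0]'

```text
clock: 2.85
tool_pos: [0.5071, -0.3259, 0.0142]
orientation: [-180.0, 0.0, 178.7]
force: [-0.4, 2.3, 6.1]
opening: 0.0213
gripper_force: 29.9
```

```bash
cat >> h.py <<'E'
CY=-3.73; E=np.array([.682,-.1335,.292]); X=np.array([np.cos(np.radians(CY)),np.sin(np.radians(CY)),0]); Y=np.array([-X[1],X[0],0]); Z=np.array([0,0,1.])
L=.129; DZ=.001
def tcp(foot): return foot-X*L+Z*DZ
E
python3 - <<'E'
from h import *
t=tcp(E-Y*.052-X*.03); o=ctrl.get_obs(); p=np.array(o['tool_pos']); print(t)
s=plan([(p+[0,0,.14],down(-1.3),7,1),(t,down(CY),8,1)])
E
```

```text
[ 0.51995396 -0.17504613  0.293     ]
[1,0,0,-2.0,0,0,0,1,0,0,-2.0,0,0,0,1,0,0,-2.0,0,0,0,1,-0.01,0,-2.0,0,0,0,1,0,0,-2.0,0,0.001,0.001,1,0,0,-2.0,0,0,0,1,0,0,-2.0,0,0,0.0]
[1,-0.12,1.89,-1.74,0,0,0.005,1,-0.11,1.89,-1.73,0,0,0.006,1,-0.09,1.89,-1.74,0,0,0.005,1,-0.09,1.89,-1.73,0,0,0.005,1,-0.08,1.89,-1.74,0,0,0.005,1,-0.07,1.89,-1.73,0,0,0.006,1,-0.05,1.89,-1.74,0,0,0.005,1,-0.05,1.89,-1.73,0,0,0.005]
```

move_arm --moves '[1,0,0,-0.5,0,0,0,1,0,0,-1.5,0,0,0,1,0,0,-2.5,0,0,0,1,0,0,-3,0,0,0,1,0,0,-3,0,0,0,1,0,0,-2.5,0,0,0,1,0,0,-1,0,0,0]'

```text
clock: 3.55
tool_pos: [0.5075, -0.3265, 0.1562]
orientation: [-179.9, 0.2, 178.7]
force: [0.6, 0.1, -1.9]
opening: 0.0218
gripper_force: 29.9
```

move_arm --moves '[1,-0.1,1,-1,0,0,0.005,1,-0.1,2,-1.8,0,0,0.006,1,-0.1,2.2,-2,0,0,0.005,1,-0.1,2.4,-2.2,0,0,0.005,1,-0.1,2.4,-2.2,0,0,0.005,1,-0.1,2.2,-2,0,0,0.006,1,0,2,-1.7,0,0,0.005,1,0,0.9,-0.9,0,0,0.005]'

```text
clock: 4.35
tool_pos: [0.5188, -0.1736, 0.2921]
orientation: [180.0, 0.0, 176.4]
force: [0.2, -0.3, -2.3]
opening: 0.0219
gripper_force: 29.9
```

Run:
```python
from h import *
o=ctrl.get_obs(); print(o['tool_pos'],o['orientation'],o['force'],o['moment'],o['opening'])
p,d,m=snap("top"); q,e,n=snap("scene")
import pickle; pickle.dump((p,d,m,q,e,n),open("t2.pkl","wb"))
a=cv2.resize(p[110:190,190:270,::-1],None,fx=5,fy=5,interpolation=cv2.INTER_CUBIC)
b=cv2.resize(q[110:270,140:300,::-1],None,fx=2.5,fy=2.5,interpolation=cv2.INTER_CUBIC)
cv2.imwrite("pics/c2.png",np.hstack([a,b]))
```

```text
[ 0.51877991 -0.17359939  0.29207418] [1.79980505e+02 7.80956635e-03 1.76372939e+02] [ 0.21184545 -0.27761024 -2.31441704] [-8.65245591e-02 -8.45129719e-02  4.12362193e-05] 0.021918819133718726
```

View pics/c2.png

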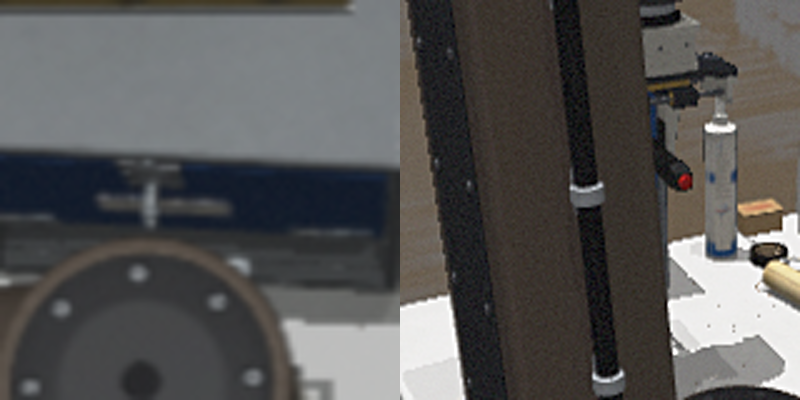

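The ring shows in the top crop at (150,180-222), which is about (220,146-154.4) in the full image. The ball tip is just visible at about (237,265), or (237.4,163) full; the wrist hides the rest of the hook.

Run:
```python
from h import *
import pickle
p,d,m,q,e,n=pickle.load(open("t2.pkl","rb"))
o=ctrl.get_obs(); t=np.array(o['tool_pos']); f=t+X*L-Z*DZ; 
print("foot",f,"rel eye (x,y,z)",(f-E)@X,(f-E)@Y,(f-E)[2])
print("ring back-top",proj(m,E+Z*13e-3),proj(m,E-X*.013),proj(m,E+.016*X+.013*Z),proj(m,E-.0105*X-.0075*Z))
print("tip",proj(m,f+Y*.026-X*.003),"foot",proj(m,f))
print("wrist cam sees eye/tip at", [proj(vision.camera_model('wrist'),P) for P in(E,f)])
print(px(m,0,237.4,163,.292))
# flap face plane from depth: pixels right & left of ring
for u in (200,205,210,230,235,240):
    print(u,[(px(m,d[v,u],u,v).round(3)-E).dot(X).round(4) for v in(143,146,149,152)],end=' ')
```

```text
foot [ 0.64783168 -0.18257076  0.29102407] rel eye (x,y,z) -0.030903647443979686 -0.05118962941007251 -0.0009759278613953315
ring back-top (np.float64(219.56484468761744), np.float64(149.6314770329434)) (np.float64(219.72043421933526), np.float64(155.47656035116455)) (np.float64(219.97276941762763), np.float64(143.82612464640715)) (np.float64(220.05970068270395), np.float64(155.20819145383646))
tip (np.float64(228.54388075667936), np.float64(163.59344687403384)) foot (np.float64(238.23739586227452), np.float64(162.9938721210019))
wrist cam sees eye/tip at [(np.float64(337.88457527291433), np.float64(490.9478164350661)), (np.float64(254.4088060250682), np.float64(451.31894023043867))]
[ 0.64763546 -0.18036833  0.292     ]
200 [np.float64(0.0165), np.float64(0.0162), np.float64(0.0158), np.float64(0.0165)] 205 [np.float64(0.0164), np.float64(0.0161), np.float64(0.0158), np.float64(0.0165)] 210 [np.float64(0.0163), np.float64(0.017), np.float64(0.0148), np.float64(0.0165)] 230 [np.float64(0.0188), np.float64(0.0167), np.float64(0.0165), np.float64(0.0164)] 235 [np.float64(0.0207), np.float64(0.0166), np.float64(0.0165), np.float64(0.0163)] 240 [np.float64(0.0205), np.float64(0.0175), np.float64(0.0154), np.float64(0.0163)]
```

The blob matches the predicted foot position (238.2,163), and the ring and face predictions agree too. Next I'll touch the flap face beside the ring.

move_arm --moves '[1,-0.8,0,0,0,0,0,1,-1,0,0,0,0,0,1,-1,0,0,0,0,0,1,-0.8,0,0,0,0,0,1,-0.3,0,0,0,0,0,1,0,0,0,0,0,0]'

```text
clock: 5.05
tool_pos: [0.5581, -0.1781, 0.2909]
orientation: [-180.0, -0.1, 176.3]
force: [-0.7, -0.9, -1.5]
opening: 0.0219
gripper_force: 29.9
```

move_arm --moves '[1,-0.1,0,0,0,0,0,1,-0.1,0,0,0,0,0,1,0,0,0,0,0,0]'

```text
clock: 5.35
tool_pos: [0.5596, -0.178, 0.2918]
orientation: [180.0, 0.0, 176.3]
force: [0.7, 0.2, -1.9]
opening: 0.0215
gripper_force: 29.9
```

move_arm --moves '[1,-0.1,0,0,0,0,0,1,-0.1,0,0,0,0,0,1,0,0,0,0,0,0]'

```text
clock: 5.65
tool_pos: [0.5607, -0.1781, 0.2914]
orientation: [-180.0, -0.1, 176.3]
force: [-5.7, 0.9, -0.6]
opening: 0.0216
gripper_force: 29.9
```

move_arm --moves '[1,-0.1,0,0,0,0,0,1,0,0,0,0,0,0]'

```text
clock: 5.85
tool_pos: [0.5608, -0.1783, 0.2912]
orientation: [-180.0, -0.2, 176.3]
force: [-7.9, 1.3, 0.3]
opening: 0.0216
gripper_force: 29.9
```

move_arm --moves '[1,0.5,0,0,0,0,0,1,0.5,0,0,0,0,0,1,0.3,0,-0.1,0,0,0,1,0,0,0,0,0,0]'

```text
clock: 6.25
tool_pos: [0.5496, -0.1773, 0.2931]
orientation: [180.0, 0.1, 176.3]
force: [-0.6, -0.9, -1.9]
opening: 0.0218
gripper_force: 29.9
```

Run:
```python
from h import *
o=ctrl.get_obs(); print(o['tool_pos'],o['orientation'],o['force'],o['moment'],o['opening'])
p,d,m=snap("top"); t=np.array(o['tool_pos'])
a=cv2.resize(p[130:170,205:255,::-1],None,fx=12,fy=12,interpolation=cv2.INTER_CUBIC)
cv2.imwrite("pics/c3.png",a); L=.1313
f=t+X*L-Z*DZ; print((f-E)@X,(f-E)@Y,(f-E)[2], [((np.array(proj(m,P))-[205,130])*12).round() for P in(f,f+Y*.026-X*.003,E-X*.013,E)])
```

```text
[ 0.54964973 -0.17733199  0.29313009] [1.79998057e+02 7.22817126e-02 1.76327600e+02] [-0.60421729 -0.90377651 -1.91835237] [-0.00823144 -0.03476578  0.00234122] 0.02178808713196351
0.002081565955022487 -0.052349163714869563 0.00013008506899314654 [array([413., 252.]), array([297., 259.]), array([177., 306.]), array([181., 250.])]
```

View pics/c3.png

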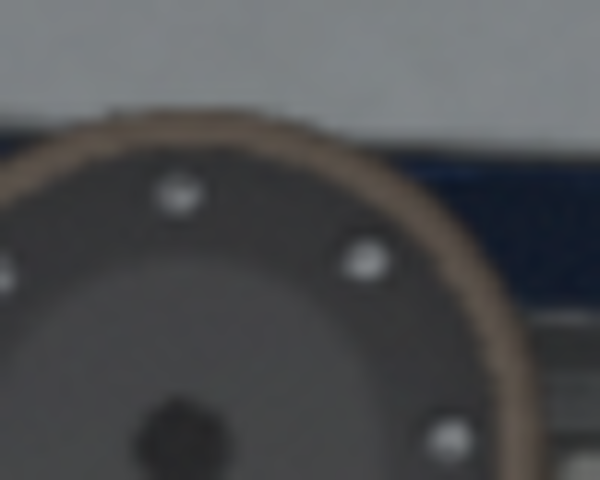

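The wrist now hides the hook, so I'll insert by force feedback.

move_arm --moves '[1,0,0.5,0,0,0,0,1,0,0.5,0,0,0,0,1,0,0.5,0,0,0,0,1,0,0.3,0,0,0,0,1,0,0.2,0,0,0,0,1,0,0.2,0,0,0,0,1,0,0,0,0,0,0]'

```text
clock: 7.0
tool_pos: [0.5512, -0.1552, 0.2926]
orientation: [180.0, 0.0, 176.3]
force: [0.3, 0.5, -2.1]
opening: 0.0217
gripper_force: 29.9
```

move_arm --moves '[1,0,0.2,0,0,0,0,1,0,0.2,0,0,0,0,1,0,0.2,0,0,0,0,1,0,0,0,0,0,0]'

```text
clock: 7.4
tool_pos: [0.5515, -0.1492, 0.2926]
orientation: [180.0, 0.0, 176.3]
force: [-0.7, 0.4, -0.8]
opening: 0.0217
gripper_force: 29.9
```

No force, so it's entering freely; the ball is well past the ring plane. Continuing.

move_arm --moves '[1,0,0.2,0,0,0,0,1,0,0.3,0,0,0,0,1,0,0.3,0,0,0,0,1,0,0.2,0,0,0,0,1,0,0.1,0,0,0,0,1,0,0,0,0,0,0]'

```text
clock: 8.0
tool_pos: [0.5522, -0.1383, 0.2926]
orientation: [180.0, 0.0, 176.3]
force: [0.3, -0.2, -1.9]
opening: 0.022
gripper_force: 29.9
```

Run:
```python
from h import *
o=ctrl.get_obs(); t=np.array(o['tool_pos']); L=.1313
f=t+X*L-Z*DZ; print((f-E)@X,(f-E)@Y,(f-E)[2],o['orientation'],o['force'],o['moment'])
```

```text
0.0021020867361927547 -0.013201795131673114 -0.00039822065356581726 [1.79999855e+02 3.55668956e-03 1.76337397e+02] [ 0.2953325  -0.23386875 -1.9126285 ] [-0.05422471 -0.06921807  0.00108139]
```

move_arm --moves '[1,0.2,0,0,0,0,0,1,0.2,0,0,0,0,0,1,0.2,0,0,0,0,0,1,0.1,0,0,0,0,0,1,0,0,0,0,0,0]'

```text
clock: 8.5
tool_pos: [0.5456, -0.138, 0.2928]
orientation: [180.0, 0.1, 176.3]
force: [1.9, -0.2, -2.8]
opening: 0.0218
gripper_force: 29.9
```

move_arm --moves '[1,0.1,0,0,0,0,0,1,0.1,0,0,0,0,0,1,0,0,0,0,0,0]'

```text
clock: 8.8
tool_pos: [0.545, -0.1378, 0.2931]
orientation: [180.0, 0.2, 176.3]
force: [7.3, -0.9, -3.9]
opening: 0.0218
gripper_force: 29.9
```

move_arm --moves '[1,0.1,0,0,0,0,0,1,0.1,0,0,0,0,0,1,0,0,0,0,0,0]'

```text
clock: 9.1
tool_pos: [0.5416, -0.1377, 0.2925]
orientation: [180.0, 0.0, 176.3]
force: [3.9, -0.4, -2.4]
opening: 0.0219
gripper_force: 29.9
```

The catch is freeing. Next I'll plan the arc with one constant row step per call.

Run:
```python
import numpy as np
f=lambda t,l=.5:(2.2*np.cos(t)+12.7*np.sin(t)+l*np.cos(t), 12.7*np.cos(t)-2.2*np.sin(t)-l*np.sin(t))
t=.04
while t<1.55:
    a,b=f(t),f(t+.16); print(round(t,2),"x %.2f z %.2f /row"%((b[0]-a[0])/8,(a[1]-b[1])/8), "cum x %.2f z %.2f"%(b[0]-f(.04)[0],f(.04)[1]-b[1])); t+=.16
```

```text
0.04 x 0.25 z 0.08 /row cum x 1.96 z 0.67
0.2 x 0.23 z 0.12 /row cum x 3.80 z 1.65
0.36 x 0.21 z 0.16 /row cum x 5.45 z 2.90
0.52 x 0.18 z 0.19 /row cum x 6.88 z 4.40
0.68 x 0.15 z 0.21 /row cum x 8.05 z 6.12
0.84 x 0.11 z 0.23 /row cum x 8.94 z 7.99
1.0 x 0.07 z 0.25 /row cum x 9.52 z 9.99
1.16 x 0.03 z 0.26 /row cum x 9.77 z 12.05
1.32 x -0.01 z 0.26 /row cum x 9.69 z 14.12
1.48 x -0.05 z 0.25 /row cum x 9.28 z 16.15
```

move_arm --moves '[1,0.1,0,0,0,0,0,1,0.1,0,0,0,0,0,1,0.1,0,0.01,0,0,0,1,0.1,0,0.01,0,0,0,1,0.1,0,0.02,0,0,0]'

```text
clock: 9.6
tool_pos: [0.5357, -0.1374, 0.292]
orientation: [180.0, -0.0, 176.3]
force: [1.7, -0.2, -3.0]
opening: 0.0215
gripper_force: 29.9
```

move_arm --moves '[1,0.2,0,0.08,0,0,0,1,0.2,0,0.08,0,0,0,1,0.2,0,0.08,0,0,0,1,0.2,0,0.09,0,0,0,1,0.22,0,0.1,0,0,0,1,0.22,0,0.1,0,0,0,1,0.22,0,0.1,0,0,0]'

```text
clock: 10.3
tool_pos: [0.5215, -0.1365, 0.2858]
orientation: [-180.0, 0.0, 176.3]
force: [0.4, -0.0, -1.6]
opening: 0.0216
gripper_force: 29.9
```

move_arm --moves '[1,0.23,0,0.11,0,0,0,1,0.23,0,0.11,0,0,0,1,0.23,0,0.12,0,0,0,1,0.23,0,0.12,0,0,0,1,0.23,0,0.12,0,0,0,1,0.23,0,0.13,0,0,0,1,0.23,0,0.13,0,0,0,1,0.23,0,0.14,0,0,0]'

```text
clock: 11.1
tool_pos: [0.503, -0.1353, 0.2759]
orientation: [-180.0, -0.0, 176.3]
force: [0.5, 0.3, -1.8]
opening: 0.0219
gripper_force: 29.9
```

Run:
```python
from h import *
o=ctrl.get_obs(); print(o['force'],o['moment'],o['tool_pos'])
p,d,m=snap("top"); H=E+X*.022-Z*.127
pts=[]
for v in range(135,200):
    for u in range(168,275):
        if d[v,u]>0:
            P=px(m,d[v,u],u,v); b=p[v,u].astype(int)
            if b[2]>b[0]+15 and P[2]<.34 and P[2]>.15 and abs((P-H)@Y)<.13: pts.append([-(P-H)@X,P[2]-.165])
pts=np.array(pts); print(len(pts)); 
if len(pts)>20:
    k=np.polyfit(pts[:,1],pts[:,0],1); print("theta",np.arctan(k[0]),k, pts.min(0),pts.max(0))
```

```text
[ 0.45976582  0.319433   -1.83534579] [-0.02316778 -0.15784888  0.0028543 ] [ 0.50304101 -0.13529552  0.27587733]
919
theta 0.40725164827218835 [ 0.43136757 -0.00949715] [-0.00281432  0.00824341] [0.05576228 0.14412657]
```

The flap is at 0.41 rad and following the hook. Continuing to lower it.

move_arm --moves '[1,0.22,0,0.14,0,0,0,1,0.21,0,0.15,0,0,0,1,0.21,0,0.15,0,0,0,1,0.21,0,0.16,0,0,0,1,0.21,0,0.16,0,0,0,1,0.2,0,0.16,0,0,0,1,0.2,0,0.17,0,0,0,1,0.19,0,0.17,0,0,0]'

```text
clock: 11.95
tool_pos: [0.4866, -0.1343, 0.2633]
orientation: [-180.0, -0.0, 176.3]
force: [0.4, -0.1, -1.5]
opening: 0.0217
gripper_force: 29.9
```

move_arm --moves '[1,0.19,0,0.18,0,0,0,1,0.19,0,0.18,0,0,0,1,0.18,0,0.18,0,0,0,1,0.18,0,0.19,0,0,0,1,0.18,0,0.19,0,0,0,1,0.17,0,0.19,0,0,0,1,0.17,0,0.2,0,0,0,1,0.17,0,0.2,0,0,0]'

```text
clock: 12.75
tool_pos: [0.4724, -0.1333, 0.2482]
orientation: [-180.0, -0.0, 176.3]
force: [-0.6, 0.1, -1.3]
opening: 0.0215
gripper_force: 29.9
```

```bash
cat > th.py <<'E'
from h import *
o=ctrl.get_obs(); print(o['force'],o['moment'],o['tool_pos'],o['orientation'])
p,d,m=snap("top"); H=E+X*.022-Z*.127
pts=[]
for v in range(135,230):
    for u in range(160,285):
        if d[v,u]>0:
            P=px(m,d[v,u],u,v); b=p[v,u].astype(int)
            if b[2]>b[0]+15 and P[2]<.34 and P[2]>.14 and abs((P-H)@Y)<.13: pts.append([-(P-H)@X,P[2]-.165])
pts=np.array(pts); print(len(pts))
c=pts-pts.mean(0); w=np.linalg.svd(c,full_matrices=False)[2][0]; w*=np.sign(w[0]); print("theta",np.arctan2(w[0],w[1]),pts.mean(0),pts.min(0),pts.max(0))
E
python3 th.py
```

```text
[-0.63579034  0.11838493 -1.26462011] [-0.00043827  0.18069826 -0.00279473] [ 0.47236494 -0.13334652  0.24817578] [-1.79998628e+02 -6.49418243e-03  1.76321514e+02]
2487
theta 0.7688427352659812 [0.0539536  0.06541653] [-0.00366992 -0.00079237] [0.10210339 0.11612669]
```

move_arm --moves '[1,0.16,0,0.2,0,0,0,1,0.16,0,0.2,0,0,0,1,0.15,0,0.21,0,0,0,1,0.15,0,0.21,0,0,0,1,0.14,0,0.22,0,0,0,1,0.14,0,0.22,0,0,0,1,0.13,0,0.22,0,0,0,1,0.13,0,0.23,0,0,0]'

```text
clock: 13.6
tool_pos: [0.4608, -0.1326, 0.2311]
orientation: [-180.0, -0.0, 176.3]
force: [-0.9, -0.3, -0.8]
opening: 0.0219
gripper_force: 29.9
```

move_arm --moves '[1,0.13,0,0.23,0,0,0,1,0.12,0,0.23,0,0,0,1,0.12,0,0.23,0,0,0,1,0.11,0,0.23,0,0,0,1,0.11,0,0.23,0,0,0,1,0.1,0,0.24,0,0,0,1,0.1,0,0.24,0,0,0,1,0.1,0,0.24,0,0,0]'

```text
clock: 14.4
tool_pos: [0.452, -0.132, 0.2123]
orientation: [180.0, -0.0, 176.3]
force: [-1.2, 0.7, -1.6]
opening: 0.0219
gripper_force: 29.9
```

```bash
python3 th.py
```

```text
[-1.22306052  0.69045931 -1.57989965] [-0.01894696  0.38977066 -0.02148429] [ 0.45199591 -0.1319981   0.21234057] [ 1.79998691e+02 -2.82162157e-03  1.76321771e+02]
3409
theta 1.0804353090858387 [0.06724374 0.04283258] [-0.00061434  0.00084703] [0.12889838 0.10121771]
```

move_arm --moves '[1,0.09,0,0.24,0,0,0,1,0.09,0,0.24,0,0,0,1,0.08,0,0.25,0,0,0,1,0.08,0,0.25,0,0,0,1,0.07,0,0.25,0,0,0,1,0.06,0,0.25,0,0,0,1,0.05,0,0.25,0,0,0,1,0.05,0,0.25,0,0,0]'

```text
clock: 15.25
tool_pos: [0.4463, -0.1316, 0.1925]
orientation: [-180.0, -0.0, 176.3]
force: [-1.0, 0.2, -3.2]
opening: 0.0219
gripper_force: 29.9
```

move_arm --moves '[1,0.05,0,0.25,0,0,0,1,0.04,0,0.26,0,0,0,1,0.04,0,0.26,0,0,0,1,0.03,0,0.26,0,0,0,1,0.03,0,0.26,0,0,0,1,0.02,0,0.26,0,0,0,1,0.02,0,0.26,0,0,0,1,0.01,0,0.26,0,0,0]'

```text
clock: 16.05
tool_pos: [0.444, -0.1315, 0.1718]
orientation: [-180.0, -0.0, 176.3]
force: [-1.0, 0.1, -3.1]
opening: 0.0221
gripper_force: 29.9
```

```bash
python3 th.py
```

```text
[-0.99492296  0.09075828 -3.12323017] [-0.01739568  0.45874483 -0.00062981] [ 0.44400704 -0.13149035  0.17183432] [-1.79999806e+02 -1.02663685e-03  1.76319733e+02]
3867
theta 1.3989006374423183 [0.07374468 0.01901761] [-0.00231958 -0.01469986] [0.14303827 0.10146314]
```

move_arm --moves '[1,0,0,0.22,0,0,0,1,0,0,0.22,0,0,0,1,0,0,0.22,0,0,0,1,-0.01,0,0.2,0,0,0,1,-0.01,0,0.2,0,0,0,1,-0.02,0,0.2,0,0,0,1,-0.02,0,0.15,0,0,0,1,0,0,0.1,0,0,0]'

```text
clock: 16.9
tool_pos: [0.4452, -0.1315, 0.1571]
orientation: [-180.0, 0.1, 176.3]
force: [0.1, 0.2, -2.4]
opening: 0.0213
gripper_force: 29.9
```

```bash
python3 th.py
```

```text
[ 0.13899322  0.19939571 -2.42551255] [ 0.02723418 -0.04952602 -0.02056114] [ 0.44519544 -0.13152973  0.15711577] [-1.79998707e+02  5.99620107e-02  1.76332763e+02]
3944
theta 1.5002736103383727 [0.07461187 0.01161778] [ 0.0010566  -0.00120254] [0.14483628 0.10126659]
```

The flap is at the 1.5 rad stop with no load on the hook. I'll centre the leg in the ring and withdraw sideways.

move_arm --moves '[1,-0.05,0,0.2,0,0,0,1,-0.05,0,0.15,0,0,0,1,0,0,0,0,0,0,1,0,-0.2,0,0,0,0,1,0,-0.2,0,0,0,0,1,0,-0.2,0,0,0,0,1,0,0,0,0,0,0]'

```text
clock: 17.65
tool_pos: [0.4452, -0.1378, 0.1535]
orientation: [-180.0, 0.0, 176.3]
force: [0.4, -0.6, -1.8]
opening: 0.0216
gripper_force: 29.9
```

move_arm --moves '[1,0,-0.2,0,0,0,0,1,0,-0.3,0,0,0,0,1,0,-0.3,0,0,0,0,1,0,-0.3,0,0,0,0,1,0,0,0,0,0,0]'

```text
clock: 18.15
tool_pos: [0.4445, -0.1489, 0.1534]
orientation: [-180.0, -0.0, 176.3]
force: [-1.1, 0.0, -0.8]
opening: 0.0221
gripper_force: 29.9
```

move_arm --moves '[1,0,-0.3,0,0,0,0,1,0,-0.4,0,0,0,0,1,0,-0.6,0,0,0,0,1,0,-0.8,0,0,0,0,1,0,-0.8,0,0,0,0,1,0,-0.4,0,0,0,0,1,0,0,0,0,0,0]'

```text
clock: 18.85
tool_pos: [0.4423, -0.1821, 0.1534]
orientation: [-180.0, -0.0, 176.3]
force: [-0.8, 0.4, -1.9]
opening: 0.0222
gripper_force: 29.9
```

```bash
python3 th.py
```

```text
[-0.7823798   0.35348359 -1.90030176] [ 0.00535594 -0.06385965  0.01538645] [ 0.44227077 -0.18214822  0.15335371] [-1.79999886e+02 -1.18739951e-02  1.76259148e+02]
3942
theta 1.501880132939192 [0.07448756 0.01160624] [ 0.00076483 -0.00110933] [0.14460242 0.1014125 ]
```

move_arm --moves '[1,0,0,1,0,0,0,1,0,0,2,0,0,0,1,0,-1,2,0,0,0,1,-0.5,-2,1,0,0,0,1,-1,-2.5,0,0,0,0,1,-1.5,-2.8,0,0,0,0,1,-1.5,-2.8,0,0,0,0,1,-1,-2,0,0,0,0]'

```text
clock: 19.7
tool_pos: [0.4896, -0.317, 0.0924]
orientation: [-180.0, -0.0, 176.3]
force: [0.8, 0.7, -2.1]
opening: 0.0222
gripper_force: 29.9
```

move_arm --moves '[1,-0.5,-1,1,0,0,0,1,0,0,2,0,0,0,1,0,0,2,0,0,0,1,0,0,1,0,0,0,1,0,0,0.5,0,0,0,1,0,0,0.3,0,0,0,1,0,0,0,0,0,0]'

```text
clock: 20.4
tool_pos: [0.4935, -0.3259, 0.0256]
orientation: [-180.0, 0.0, 176.3]
force: [-0.5, 0.4, -1.8]
opening: 0.0218
gripper_force: 29.9
```

Target z is about 0.0145, so 11 mm to go. I'll creep down.

move_arm --moves '[1,0,0,0.4,0,0,0,1,0,0,0.4,0,0,0,1,0,0,0.2,0,0,0,1,0,0,0,0,0,0]'

```text
clock: 20.8
tool_pos: [0.493, -0.326, 0.0152]
orientation: [180.0, -0.0, 176.3]
force: [-0.5, 0.0, -1.7]
opening: 0.0219
gripper_force: 29.9
```

move_arm --moves '[1,0,0,0.1,0,0,0,1,0,0,0,0,0,0]'

```text
clock: 21.0
tool_pos: [0.4932, -0.3261, 0.0145]
orientation: [-180.0, 0.0, 176.3]
force: [0.1, -0.6, -1.9]
opening: 0.0218
gripper_force: 29.9
```

move_arm --moves '[1,0,0,0.1,0,0,0,1,0,0,0,0,0,0]'

```text
clock: 21.2
tool_pos: [0.4934, -0.3261, 0.0142]
orientation: [-180.0, 0.0, 176.3]
force: [-2.1, 1.2, 4.0]
opening: 0.022
gripper_force: 29.9
```

move_arm --moves '[1,0,0,0.1,0,0,0,1,0,0,0,0,0,0]'

```text
clock: 21.4
tool_pos: [0.4934, -0.3261, 0.0142]
orientation: [-180.0, 0.0, 176.4]
force: [-4.0, 3.8, 13.3]
opening: 0.0219
gripper_force: 29.9
```

Contact with the bench. I'll back off 1 mm, open the fingers, and retreat upward.

move_arm --moves '[1,0,0,-0.1,0,0,0,3,0,0,0,0,0,0,5,0,0,0,0,0,0,5,0,0,0,0,0,0,5,0,0,0,0,0,0,5,0,0,0,0,0,0]'

```text
clock: 22.0
tool_pos: [0.4933, -0.3261, 0.0133]
orientation: [180.0, -0.0, 176.3]
force: [-0.1, 0.3, 0.0]
opening: 0.0495
gripper_force: 0.0
```

move_arm --moves '[5,0,0,-0.5,0,0,0,5,0,0,-1,0,0,0,5,0,0,-2,0,0,0,5,0,0,-3,0,0,0,5,0,0,-3,0,0,0,5,0,0,-3,0,0,0,5,0,0,-2,0,0,0,5,0,0,0,0,0,0]'

```text
clock: 22.8
tool_pos: [0.495, -0.3269, 0.1631]
orientation: [-179.9, 0.4, 176.4]
force: [0.3, 0.2, -0.3]
opening: 0.0502
gripper_force: 0.0
```

```bash
python3 th.py
python3 - <<'E'
from h import *
p,d,m=snap("top"); cv2.imwrite("pics/end.png",cv2.resize(p[80:300,140:400,::-1],None,fx=2.6,fy=2.6,interpolation=cv2.INTER_CUBIC))
E
```

```text
[ 0.27952622  0.15900222 -0.32762842] [-0.0171439  -0.02836504 -0.02754331] [ 0.49503894 -0.32685799  0.16305644] [-179.87603512    0.37203055  176.35414139]
1256
theta 1.1125775398374884 [0.02825022 0.00945441] [ 0.00036162 -0.00208346] [0.08265668 0.10378439]
```

View pics/end.png

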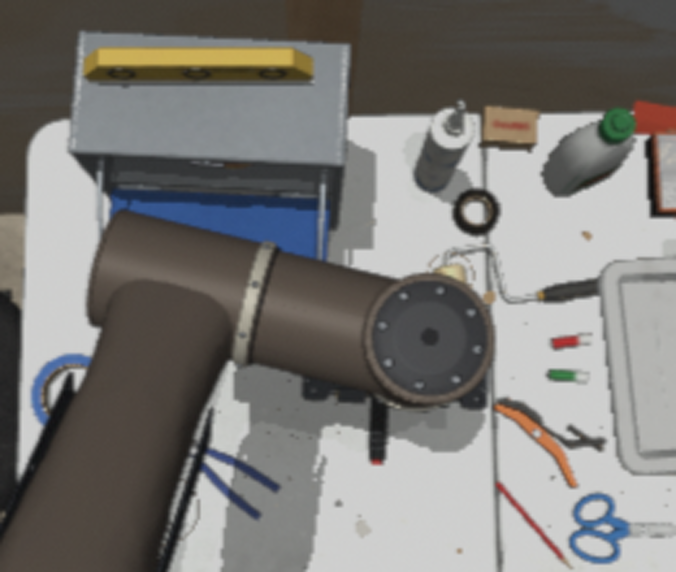

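The final view shows the flap lying open (blue at about (215,220)) and the pole's grip on the bench at (377,440). The gripper is clear of both. Handing in.

```bash
python3 -c "
from plant import ctrl
print(ctrl.close_job())"
```

```text
the job is handed in; nothing more can be done
None
```

I handed in the job at about 23 s: the flap was let down on the hook to its 1.5 rad stop, and the pole was unhooked and laid on the bench, with the highest force I read on the flap about 8 N (forces were only read at the end of each move).

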